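# Clamp a phone in the repair jig with a quick-thread wing nut

### The arm

A 7-joint arm with a two-finger parallel gripper is mounted at the origin on the work surface. World frame = base frame: x ahead of the robot, y to its left, z up, the work surface at z = 0. Lengths are in m, angles in rad, forces in N, time in s.
With the tool pointing down it reaches from about 0.35 to 0.9 m from the base axis. Payload 19.9 kg.
Tool frame: the origin (TCP) lies between the finger pads; the fingertips stand robot.tip_reach ahead of it and the grasp point (between the pads) lies 11 mm behind it (robot.tip_reach is the distance from the TCP to the fingertips, in m); z points along the fingers, y is the direction in which the jaws open and shut (so a half turn about z gives the same grasp; the last joint's range is limited). The gripper opens to 94 mm and grips with 3 to 60 N. Pads are 16 mm wide; open, the fingers measure 119 mm over their backs; the gripper's body (75 mm by 177 mm) begins 78 mm behind the grasp point.
Start: joints at [1.109, 0.417, -0.01, 1.614, 0.005, 1.111, -0.053], TCP at [0.255, -0.57, 0.213] pointing down, gripper open.
Joint ranges: [-2.81, 2.81], [-0.39, 2.02], [-1.27, 1.25], [0.06, 2.57], [-1.19, 4.33], [0.19, 2], [-2.82, 2.82]. Speed limits (rad/s): [1.89, 1.89, 2.39, 2.39, 3.01, 3.01, 3.01].

### API

Orientations are given as a rotation vector (axis times angle).
In Python, from bench import status, camera, ticket, recognise, spot_point, robot gives the robot as it stands.
- The arm moves only by the tool drive_tool, never from a script. Its argument "motion" is one flat list of numbers, 7 for each row, row after row: the shift along the world's x, y, z as a fraction of full scale, then the turn, a rotation vector about the world's x, y, z as a fraction of full scale, then the opening, from -1 (shut) to 1 (fully open). A call has 1 to 20 rows; each row shifts and turns the commanded pose from where the row before left it; what a row does not reach is not made up. Full scale, the value 1, is 0.5 m for a shift and 360 degrees for a turn. A row lasts 1/10 s, in which the tool goes at most 50 mm and 8.59 degrees, less where a joint would pass 70% of its speed; a pose out of reach is approached as far as the arm can. A call with a number of a shift or a turn outside -1 to 1 is refused whole. A call with a gripper value outside its range is refused whole. The fingers move at their own pace and stop on an object; "force" is the grip in N (left out, the last holds). Time passes only in rows, so rows that do not move let the fingers close. It gives the time, the measured TCP pose, the force and the opening at its end, in the units of the state.
- status.sense(): the state, without advancing time (a new reading comes with each control period).
- camera(name): name is "scene" or "side" or "wrist"; returns a dict with "image" (384x512x3 uint8, blue, green, red), "vfov" (degrees; the focal length in pixels is half the picture's height over the tangent of half this angle, whatever the lens; pixels are square), "cx", "cy" (the principal point, pixels), "eye" and "rotation" of the camera in the world. Camera axes: x right, y down, z forward; pixel columns grow to the right and rows downward; lengths in m; the calibration is good to about 2 mm. The wrist camera is an equidistant fisheye: a pixel r from the principal point sees the ray r / f radians off the axis. A picture is of the moment at which its call begins. There is no depth.
- ticket.job_done(): hands the job in, once; it reports no verdict.
Trained networks look in a picture, given as the dict that the camera call returned (one of the last four; its "shot" number tells which), for a name from the list of things; names that differ only in an ending like _2 or _b are one class to them, and where a whole thing is asked for, a point or a joint stands for the part that bears it (a point fixed in the world has none). Each returns a list of dicts, best first, with "conf" (0 to 1); they miss things now and then, are a little off and sometimes report something else, mostly with a low value. They report only what shows in the picture. A call takes as long as a camera call. They do not tell look-alikes from the thing itself.
- recognise(picture, thing): "bbox" ([centre column, centre row, width, height] in pixels, round what is visible of it).
- spot_point(picture, thing): "uv" ([column, row] in pixels: a listed point, or the origin of a listed thing).
The state is a dict: "time": time; "joint_pos": joint angles; "qd": joint speeds; "joint_efforts": joint torques, N m; "position": TCP position; "eef_rot": TCP orientation; "contact_force": force on the tool from outside, world axes, zero at the start; "wrist_torque": the same for the moment, N m; "grip_width": finger opening in m.
Only numpy, scipy, OpenCV 4.12 (cv2) and the standard library are available. Lean on these libraries where they do the work, as an engineer would, in place of code of your own. Each camera call takes 0.05 s, during which the arm holds its last target.

### The job

Slide the blue strap gently up against the phone until the phone is snug against the dark stop bar. Then fasten the strap with the red wing nut that sits loose on the stud, without lifting it off: turn it backward (anticlockwise from above) under light downward pressure until you feel it drop at the thread start, then turn it forward (clockwise) until it is fully down on the strap, never forcing it. Let go, and leave the other things on the bench where they are.

Things in the scene. Friction and masses are not known exactly. Their poses are not given: they have to be found in the camera images.
- strap (a joint): Blue clamping strap that slides on the jig along the jig's +x, in m: 0 = fully back, grows towards the phone; about 0.032 when strap, phone and stop bar all touch. It starts between 0 and 0.014. Sliding friction about 2.5 N; it stays where it is left.
- fin (a point): Centre of the black upright fin on the rear end of the strap, the handle for sliding it: 28 mm long (along the slide, x), 12 mm thick (y), 26 mm high, standing on the strap's top face (so it spans 13 mm above and below this point). Its axes are the jig's. It moves with the strap.
- stud_axis (a point): Point of the jig on the vertical axis of the stud that carries the nut, level with the strap's top face, 22 mm above the table. Axes are the jig's: x along the slide, towards the phone; z up. Heights of nut_wing above this point: about 51 mm at the start (nut resting on top of the thread), 43 to 45.5 mm when dropped into the thread start, 37 mm when the hub sits on the strap.
- nut_wing (a point): Centre of the wing of the loose wing nut, on the nut's axis: a red bar 44 mm long (the point's x), 12 mm thick (y), 22 mm high (11 mm above and below this point), standing on a black round hub 40 mm across and 26 mm high, hollow below, whose underside is 37 mm below this point. Mass about 0.09 kg. It has about 1.5 mm of sideways play on the stud.
- nut: The same nut; origin: centre of the hub's underside. Right-hand thread: 3.8 mm down per rad clockwise, 1.5 mm axial play. Thread starts are hidden: it drops after 0.2 to 1.4 rad backward under light pressure (5 N), then has about 0.2 rad of free backward turn to a hard stop and needs about 1.6 to 2.1 rad forward to seat. Turned forward before the drop it jams on a hard stop within 1.3 rad.
- jig: The jig, fixed to the bench, with all it carries (aluminium plate 290 x 180 x 12 mm, stop bar, strap, stud); its origin lies on the stud's axis at table height, axes as stud_axis.
- phone: Dark phone without its back, 70 (x) x 146 (y) x 9 mm, lying loose on the jig plate 12 mm above the table, 0 to 3 mm short of the stop bar, which stands on its +x side. Origin: centre of its underside.
- screw_dish: Small steel screw dish, 36 mm across, lying on the jig; leave it.
- driver: Short yellow-handled screwdriver lying on the jig; leave it.
- cleaner: White bottle, 130 mm high, on the bench; leave it.
- spool: Copper-coloured spool, 44 mm across; leave it.
- back_cover: Yellow phone back cover, flat on the bench; leave it.
- parts_tray: Grey divided parts tray; leave it.
- flux_tin: Round tin, 48 mm across; leave it.
Mind the look-alikes: they are no part of the job. There is more than one size of the phone; the job needs the smallest.

How it is judged:
By the outcome, as a careful person would: the job done as asked, in the order asked, and still so for the second after the job is handed in, with the robot touching nothing.
It also fails if it takes over 67 s, if anything falls off the work surface, if the arm or the gripper's body presses on something with over 40 N, if the wrist force passes 120 N, or if a joint passes its speed limit or range.

## Working session

There is one attempt and no reset: what is moved stays moved. The work goes in short steps, Python scripts to look and compute and a tool call to move; the robot and the scene stay as the last step left them, time stands still between calls to the robot, and variables do not carry over. Pictures are saved under pics/ and viewed, and the job is handed in when it is done.

Besides the shell and the picture viewer there is one more tool, called after "Request:" as name(argument=value, ...) on one line, values as JSON. drive_tool: Moves the arm, as the interface text tells. Its arguments: {"type":"object","properties":{"motion":{"type":"array"},"force":{"type":"number"}},"required":["motion"]}

```bash
mkdir -p pics; ls; cat > h.py <<'E'
import numpy as np, cv2
from bench import status, camera, ticket, recognise, spot_point, robot
def f(c): return c["image"].shape[0]/2/np.tan(np.radians(c["vfov"])/2)
def ray(c,uv,fish=False):
    F=f(c); d=np.array([uv[0]-c["cx"],uv[1]-c["cy"]],float)/F
    if fish:
        r=np.hypot(*d); v=np.array([*(d/r*np.sin(r) if r>0 else d),np.cos(r)])
    else: v=np.array([d[0],d[1],1.]); v/=np.linalg.norm(v)
    return np.asarray(c["rotation"])@v
def atz(c,uv,z,fish=False):
    e=np.asarray(c["eye"]); v=ray(c,uv,fish); return e+v*(z-e[2])/v[2]
def tri(L):
    A=np.zeros((3,3));b=np.zeros(3)
    for c,uv,fi in L:
        v=ray(c,uv,fi);P=np.eye(3)-np.outer(v,v);A+=P;b+=P@np.asarray(c["eye"])
    x=np.linalg.solve(A,b)
    return x,[round(1000*np.linalg.norm((np.eye(3)-np.outer(ray(c,u,g),ray(c,u,g)))@(x-np.asarray(c["eye"]))),1) for c,u,g in L]
def proj(c,p,fish=False):
    q=np.asarray(c["rotation"]).T@(np.asarray(p)-np.asarray(c["eye"]))
    if fish:
        r=np.hypot(q[0],q[1]);t=np.arctan2(r,q[2]);return np.array([c["cx"],c["cy"]])+f(c)*t*q[:2]/max(r,1e-9)
    return np.array([c["cx"],c["cy"]])+f(c)*q[:2]/q[2]
E
python3 - <<'E'
from h import *
C={}
for n in ["scene","side","wrist"]:
    c=camera(n); C[n]=c; cv2.imwrite(f"pics/{n}0.png",cv2.resize(c["image"],None,fx=1.5,fy=1.5)); print(n,c["vfov"],c["cx"],c["cy"],np.round(c["eye"],3),np.round(c["rotation"],3).tolist())
    for t in ["fin","stud_axis","nut_wing","nut","jig","phone"]:
        print(t,[(np.round(d["uv"],1).tolist(),round(d["conf"],2)) for d in spot_point(c,t)][:3],[(np.round(d["bbox"],0).tolist(),round(d["conf"],2)) for d in recognise(c,t)][:3])
print(robot.tip_reach, status.sense())
E
```

```text
pics
scene 46.1408378137706 252.56973214099926 197.28477867031756 [ 1.126 -0.516  1.044] [-2.216, -1.081, 0.382]
fin [([253.0, 210.5], 0.74)] [([267.0, 224.0, 44.0, 36.0], 0.93)]
stud_axis [([278.0, 227.0], 0.67), ([272.1, 216.6], 0.43), ([297.0, 248.4], 0.24)] [([280.0, 238.0, 111.0, 94.0], 0.89), ([244.0, 234.0, 23.0, 21.0], 0.27)]
nut_wing [([274.2, 214.7], 0.61)] [([274.0, 221.0, 20.0, 22.0], 0.63)]
nut [([274.9, 224.1], 0.53)] [([116.0, 287.0, 62.0, 41.0], 0.6), ([273.0, 222.0, 16.0, 21.0], 0.56)]
jig [([275.6, 228.5], 0.21)] [([278.0, 237.0, 118.0, 93.0], 0.84), ([266.0, 223.0, 48.0, 40.0], 0.56)]
phone [([291.2, 122.6], 0.93), ([300.0, 248.7], 0.76)] [([161.0, 214.0, 74.0, 45.0], 0.9), ([290.0, 122.0, 54.0, 27.0], 0.7), ([300.0, 250.0, 48.0, 44.0], 0.58)]
side 42.365763027003055 260.69607107748345 195.3871335844277 [-0.283  1.05   0.866] [-0.793, 2.379, -1.328]
fin [([260.8, 201.3], 0.67)] [([249.0, 203.0, 53.0, 20.0], 0.78)]
stud_axis [([238.6, 199.6], 0.66), ([288.7, 156.0], 0.57)] [([236.0, 205.0, 107.0, 50.0], 0.65)]
nut_wing [([235.5, 187.8], 0.58)] [([238.0, 192.0, 14.0,
[... 602 characters left out ...]
9)]
0.008 {'time': 1.95, 'joint_pos': array([ 1.10847557,  0.41740634, -0.01025043,  1.61359768,  0.00470461,
        1.11069819, -0.05298639]), 'qd': array([ 0.00117517,  0.00205479, -0.0002798 ,  0.00180492, -0.00118481,
       -0.00054039,  0.00043316]), 'joint_efforts': array([-5.57226685e-04, -8.51011419e+01,  6.37931284e-01, -4.26283729e+01,
       -4.88449156e-02,  1.36558324e-02, -1.01496249e-05]), 'position': array([ 0.25528479, -0.57046635,  0.21342234]), 'eef_rot': array([-3.07224865e+00, -6.56102072e-01,  1.25815722e-04]), 'contact_force': array([-0.23591546,  0.44634816, -0.55817954]), 'wrist_torque': array([0.00272405, 0.0242943 , 0.04001006]), 'grip_width': 0.0937822435443558}
```

```bash
sed -i 's/np.asarray(c\["rotation"\])/R(c)/g' h.py; cat >> h.py <<'E'
def R(c): return cv2.Rodrigues(np.asarray(c["rotation"],float))[0]
E
python3 - <<'E'
from h import *
import pickle
C={n:camera(n) for n in ["scene","side"]}
pickle.dump(C,open("C0.pkl","wb"))
S=C["scene"];D=C["side"]
for t,a,b in [("fin",[253,210.5],[260.8,201.3]),("nut_wing",[274.2,214.7],[235.5,187.8]),("stud",[278,227],[238.6,199.6]),("nut",[274.9,224.1],[237.4,198.7]),("phone",[300,248.7],[213,192.7])]:
    print(t,*tri([(S,a,0),(D,b,0)]))
for n,x0,y0 in[("scene",200,170),("side",170,150)]:
    im=C[n]["image"][y0:y0+120,x0:x0+150]; cv2.imwrite(f"pics/{n}z.png",cv2.resize(im,None,fx=5,fy=5,interpolation=cv2.INTER_CUBIC))
E
```

```text
fin [0.49253009 0.00561678 0.03893395] [np.float64(1.7), np.float64(1.7)]
nut_wing [0.56621671 0.02881201 0.07306118] [np.float64(4.4), np.float64(4.4)]
stud [0.57067939 0.02755112 0.02607118] [np.float64(7.1), np.float64(7.1)]
nut [0.56610304 0.02827354 0.03219202] [np.float64(0.3), np.float64(0.3)]
phone [0.66568942 0.03379164 0.02033854] [np.float64(1.2), np.float64(1.2)]
```

View pics/scene0.png

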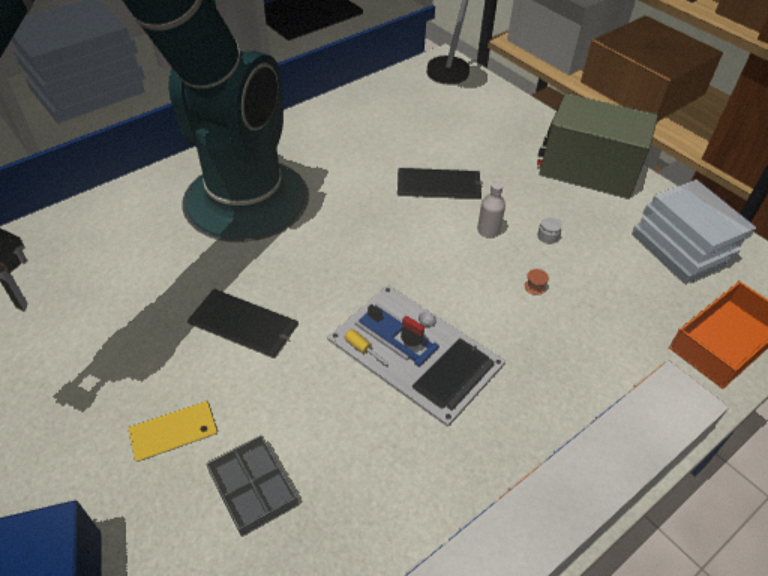

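View pics/side0.png

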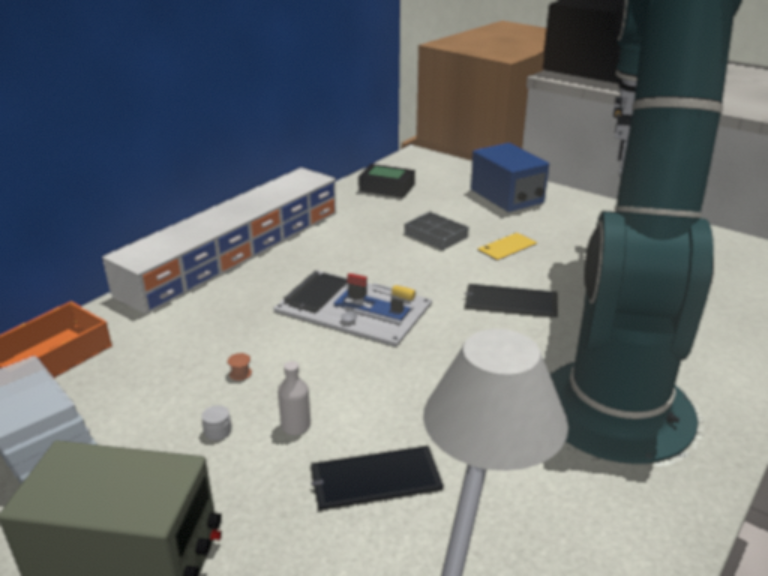

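View zooms.

View pics/scenez.png

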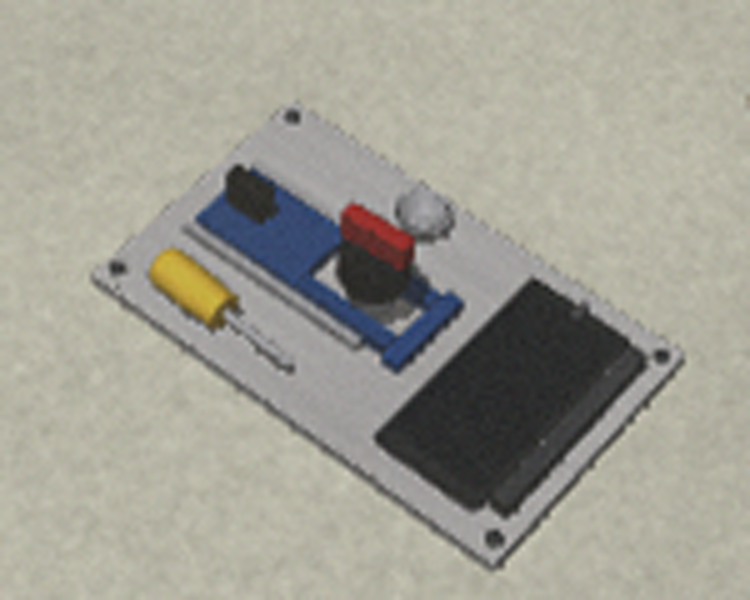

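View pics/sidez.png

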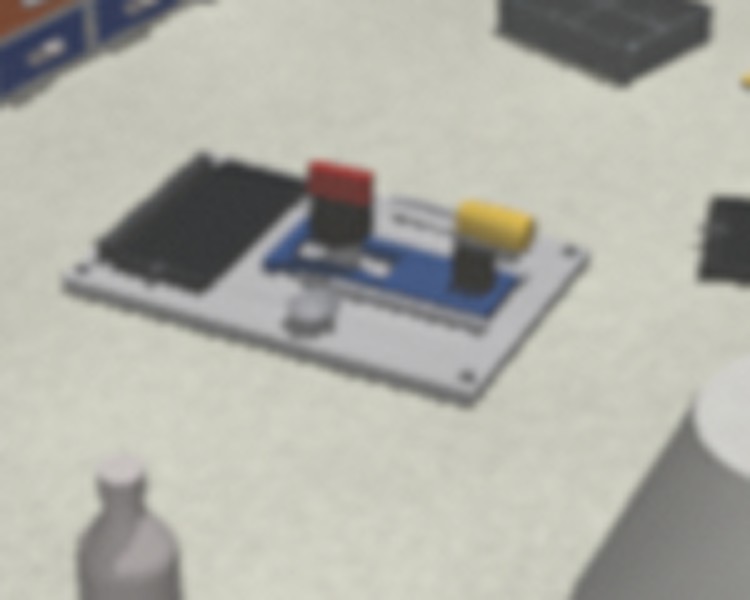

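```bash
python3 - <<'E'
from h import *
import pickle
C=pickle.load(open("C0.pkl","rb"));S=C["scene"];D=C["side"]
P=[atz(S,[200+u/5,170+v/5],.012) for u,v in [(95,273),(295,101),(683,350),(496,562)]]
Q=[atz(D,[170+u/5,150+v/5],.012) for u,v in [(65,282),(470,400),(590,255)]]
for p in P+Q: print(np.round(p,4))
for a,b in [(0,1),(1,2),(2,3),(3,0)]:
    d=P[b]-P[a]; print(np.linalg.norm(d), np.degrees(np.arctan2(d[1],d[0])))
for i in (0,1):
    d=Q[i+1]-Q[i]; print(np.linalg.norm(d), np.degrees(np.arctan2(d[1],d[0])))
# wing top edges
print([atz(S,[200+u/5,170+v/5],.084) for u,v in [(345,208),(412,240)]])
print([atz(D,[170+u/5,150+v/5],.084) for u,v in [(310,163),(373,172)]])
print([atz(S,[200+u/5,170+v/5],.048) for u,v in [(232,172),(278,200)]])
E
```

```text
[ 0.4584 -0.0893  0.012 ]
[0.4252 0.0851 0.012 ]
[0.704  0.1405 0.012 ]
[ 0.7401 -0.0339  0.012 ]
[0.6945 0.1425 0.012 ]
[0.4151 0.0907 0.012 ]
[ 0.448  -0.0841  0.012 ]
0.1775497651265282 100.79008673837328
0.28426228595597286 11.242459768836822
0.17817271181880323 -78.30823284462788
0.2870619707076378 -168.88188770119058
0.2842001307320626 -169.50447445478503
0.17791856035223316 -79.34872450943155
[array([0.55207781, 0.01559313, 0.084     ]), array([0.59146633, 0.03016492, 0.084     ])]
[array([0.5862213 , 0.02817846, 0.084     ]), array([0.54795673, 0.01308729, 0.084     ])]
[array([0.47025512, 0.00088809, 0.048     ]), array([0.5027133 , 0.00892776, 0.048     ])]
```

Request:
drive_tool(motion=[0.024,0.064,0.002,0,0,-0.002,0,0.024,0.064,0.002,0,0,-0.002,0,0.024,0.064,0.002,0,0,-0.002,0,0.024,0.064,0.002,0,0,-0.002,0,0.024,0.064,0.002,0,0,-0.002,0,0.024,0.064,0.002,0,0,-0.002,0,0.024,0.064,0.002,0,0,-0.002,0,0.024,0.064,0.002,0,0,-0.002,0,0.024,0.064,0.002,0,0,-0.002,0,0.024,0.064,0.002,0,0,-0.002,0,0.024,0.064,0.002,0,0,-0.002,0,0.024,0.064,0.002,0,0,-0.002,0,0.024,0.064,0.002,0,0,-0.002,0,0.024,0.064,0.002,0,0,-0.002,0,0.024,0.064,0.002,0,0,-0.002,0,0.024,0.064,0.002,0,0,-0.002,0,0.024,0.064,0.002,0,0,-0.002,0,0.024,0.064,0.002,0,0,-0.002,0,0,0,0,0,0,0,0,0,0,0,0,0,0,0])

```text
time: 4.05
position: [0.4713, 0.0058, 0.2313]
eef_rot: [-3.126, -0.307, 0.0]
contact_force: [0.0, -1.0, -1.1]
grip_width: 0.0469
```

```bash
python3 - <<'E'
from h import *
import pickle
s=status.sense(); print(s["time"],s["position"],s["eef_rot"],s["joint_pos"],s["contact_force"])
c=camera("wrist"); pickle.dump(c,open("W1.pkl","wb"))
cv2.imwrite("pics/w1.png",cv2.resize(c["image"],None,fx=1.5,fy=1.5,interpolation=cv2.INTER_CUBIC))
print(c["eye"],c["rotation"])
for t in ["fin","stud_axis","nut_wing","phone"]:
    print(t,[(np.round(d["uv"],1).tolist(),round(d["conf"],2)) for d in spot_point(c,t)][:3])
E
```

```text
4.05 [0.47128778 0.00584723 0.23134492] [-3.12639126e+00 -3.07298438e-01  3.39764145e-04] [ 0.33702695  0.14358507 -0.45137856  1.94853995  0.07125583  1.06497223
 -1.51973039] [ 0.03312312 -0.97271876 -1.1394005 ]
[0.53914544 0.01934325 0.40247038] [ 2.27825191 -1.86853401 -0.2263618 ]
fin [([256.4, 166.6], 0.64)]
stud_axis [([256.9, 93.2], 0.96), ([255.4, 24.1], 0.74)]
nut_wing [([257.6, 91.3], 0.77)]
phone [([257.1, 25.8], 0.75), ([256.6, 95.4], 0.67)]
```

View pics/w1.png

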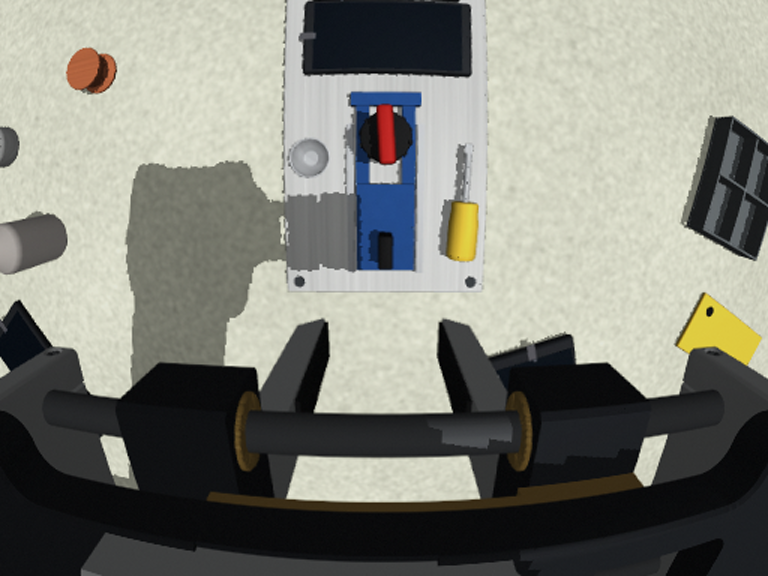

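```bash
python3 - <<'E'
from h import *
import pickle
c=pickle.load(open("W1.pkl","rb")); C=pickle.load(open("C0.pkl","rb"))
k=lambda u,v,z:atz(c,[u/1.5,v/1.5],z,True)
ang=lambda a,b:np.degrees(np.arctan2((b-a)[1],(b-a)[0]))
print("fin",k(256.4*1.5,166.6*1.5,.035),"wing",k(257.6*1.5,91.3*1.5,.073))
a,b,d,e=k(288,290,.012),k(483,291,.012),k(486,100,.012),k(286,100,.012)
print("plate rear",a,b,np.linalg.norm(a-b),"yaw",ang(a,b)+90,ang(b,d),ang(a,e))
p,q=k(387,163,.084),k(384,105,.084); print("wing ends",p,q,ang(p,q),np.linalg.norm(p-q))
print("strap rear",k(357,269,.022),k(416,269,.022))
print("strap front", k(350,94,.022),k(421,94,.022))
print("phone rear", k(305,72,.021),k(468,76,.021))
print("driver",k(447,205,.022),k(450,258,.02))
print(tri([(c,[256.4,166.6],True),(C["scene"],[253,210.5],0),(C["side"],[260.8,201.3],0)]))
print(tri([(c,[257.6,91.3],True),(C["scene"],[274.2,214.7],0),(C["side"],[235.5,187.8],0)]))
im=c["image"][20:200,180:340]; cv2.imwrite("pics/w1z.png",cv2.resize(im,None,fx=3.3,fy=3.3,interpolation=cv2.INTER_CUBIC))
E
```

```text
fin [0.47844827 0.00553273 0.035     ] wing [0.56738711 0.02216095 0.073     ]
plate rear [0.42111785 0.08447377 0.012     ] [ 0.45529364 -0.09173792  0.012     ] 0.17949524486750185 yaw 10.976092904552686 11.829645711762224 10.53554701248482
wing ends [0.54822298 0.01799179 0.084     ] [0.58882844 0.02825711 0.084     ] 14.187481486697486 0.04188293798069169
strap rear [0.45503332 0.02535803 0.022     ] [ 0.46512843 -0.02518487  0.022     ]
strap front [0.60264406 0.06005198 0.022     ] [0.61447391 0.00133951 0.022     ]
phone rear [0.61602938 0.10234591 0.021     ] [ 0.64013205 -0.03506237  0.021     ]
driver [ 0.52533169 -0.03965583  0.022     ] [ 0.48035615 -0.05278307  0.02      ]
(array([0.48706248, 0.00692515, 0.03963638]), [np.float64(7.8), np.float64(6.3), np.float64(2.8)])
(array([0.56737364, 0.02574213, 0.07310859]), [np.float64(3.6), np.float64(4.0), np.float64(5.8)])
```

View pics/w1z.png

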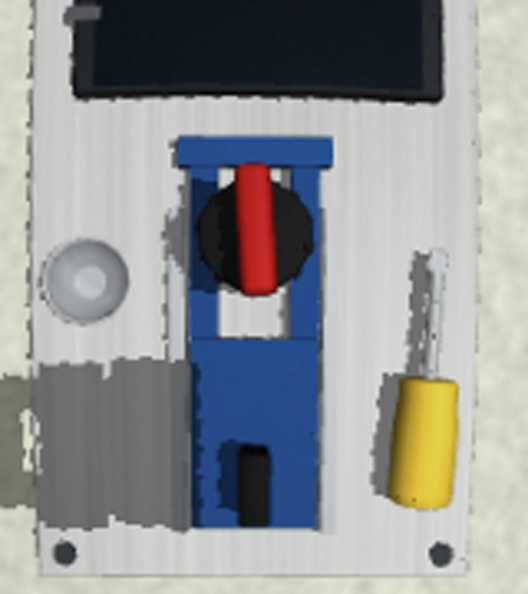

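Request:
drive_tool(motion=[0.0014,0,-0.039,0,0,0,0,0.0014,0,-0.039,0,0,0,0,0.0014,0,-0.039,0,0,0,0,0.0014,0,-0.039,0,0,0,0,0.0014,0,-0.039,0,0,0,0,0.0014,0,-0.039,0,0,0,0,0.0014,0,-0.039,0,0,0,0,0.0014,0,-0.039,0,0,0,0,0.0014,0,-0.039,0,0,0,0,0.0014,0,-0.039,0,0,0,0,0,0,0,0,0,0,0,0,0,0,0,0,0,0])

```text
time: 5.5
position: [0.4782, 0.0053, 0.0368]
eef_rot: [-3.127, -0.305, 0.001]
contact_force: [-0.4, -0.5, 0.0]
grip_width: 0.0472
```

```bash
cat >> h.py <<'E'
def st():
    s=status.sense(); r=np.asarray(s["eef_rot"],float); M=cv2.Rodrigues(r)[0]
    print("t",round(s["time"],2),"p",np.round(s["position"],4),"yaw",round(np.degrees(np.arctan2(M[1,0],M[0,0])),2),"tilt",round(np.degrees(np.arccos(-M[2,2])),2),"F",np.round(s["contact_force"],1),"T",np.round(s["wrist_torque"],2),"j7",round(s["joint_pos"][6],2),"w",round(s["grip_width"],4))
E
python3 - <<'E'
from h import *
st()
for n in ["wrist","scene"]:
    c=camera(n); im=c["image"] if n=="wrist" else c["image"][170:290,200:350]
    cv2.imwrite(f"pics/{n}2.png",cv2.resize(im,None,fx=1.5 if n=="wrist" else 5,fy=1.5 if n=="wrist" else 5,interpolation=cv2.INTER_CUBIC))
E
```

```text
t 5.5 p [0.4782 0.0053 0.0368] yaw 11.13 tilt 0.03 F [-0.4 -0.5  0. ] T [ 0.05 -0.03 -0.04] j7 -1.69 w 0.0472
```

View pics/wrist2.png

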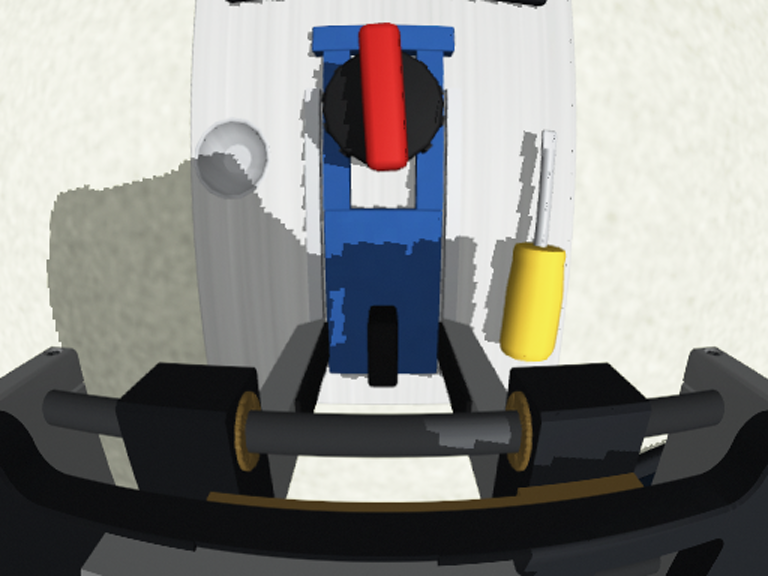

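View pics/scene2.png

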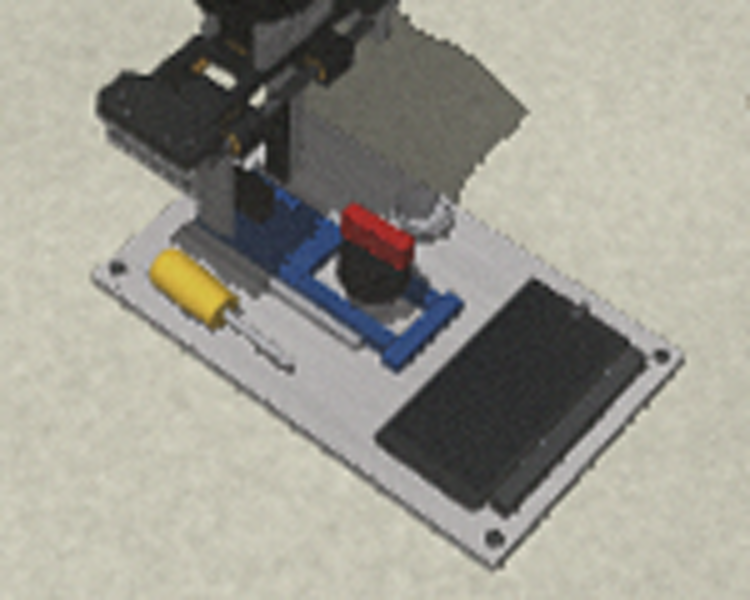

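Wrist view shows the fin (382,345) between the pads, and the scene view agrees that both fingers straddle it. Closing gently.

Request:
drive_tool(motion=[0,0,0,0,0,0,-1,0,0,0,0,0,0,-1,0,0,0,0,0,0,-1,0,0,0,0,0,0,-1,0,0,0,0,0,0,-1,0,0,0,0,0,0,-1], force=15)

```text
time: 6.2
position: [0.4783, 0.0055, 0.0365]
eef_rot: [-3.127, -0.305, 0.0]
contact_force: [-0.7, -0.4, 2.7]
grip_width: 0.0122
```

```bash
python3 -c "
from h import *
st()"
```

```text
t 6.2 p [0.4783 0.0055 0.0365] yaw 11.15 tilt 0.0 F [-0.7 -0.4  2.7] T [-0.07  0.07 -0.05] j7 -1.69 w 0.0122
```

Request:
drive_tool(motion=[0.0039,0.0008,0,0,0,0,-1,0.0039,0.0008,0,0,0,0,-1,0.0039,0.0008,0,0,0,0,-1,0.0039,0.0008,0,0,0,0,-1,0.0039,0.0008,0,0,0,0,-1,0.0039,0.0008,0,0,0,0,-1,0.0039,0.0008,0,0,0,0,-1,0.0039,0.0008,0,0,0,0,-1])

```text
time: 7.0
position: [0.4941, 0.0086, 0.0365]
eef_rot: [3.127, 0.305, -0.0]
contact_force: [-2.2, -3.4, 4.8]
grip_width: 0.0118
```

```bash
python3 -c "
from h import *
st()
c=camera('wrist');cv2.imwrite('pics/w3.png',cv2.resize(c['image'][:260,100:420],None,fx=2.2,fy=2.2))"
```

```text
t 7.0 p [0.4941 0.0086 0.0365] yaw 11.14 tilt 0.01 F [-2.2 -3.4  4.8] T [-0.52  0.52 -0.07] j7 -1.7 w 0.0118
```

View pics/w3.png

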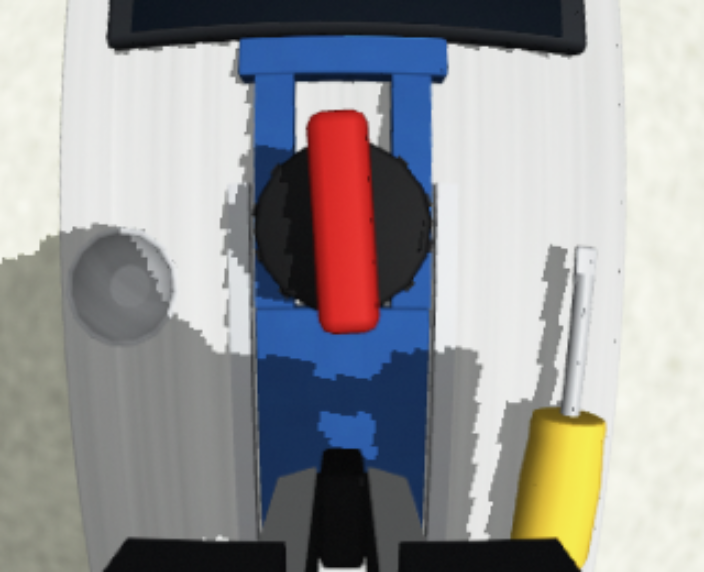

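Strap is now nearly at the phone's edge (row ~45). Continue in 0.5–1 mm rows, watching force.

Request:
drive_tool(motion=[0.002,0.0004,0,0,0,0,-1,0.002,0.0004,0,0,0,0,-1,0.002,0.0004,0,0,0,0,-1])

```text
time: 7.35
position: [0.4969, 0.0091, 0.0364]
eef_rot: [3.127, 0.305, -0.001]
contact_force: [-2.7, -2.3, 7.3]
grip_width: 0.012
```

```bash
python3 -c "
from h import *
st()"
```

```text
t 7.35 p [0.4969 0.0091 0.0364] yaw 11.14 tilt 0.02 F [-2.7 -2.3  7.3] T [-0.64  0.83 -0.01] j7 -1.7 w 0.012
```

Request:
drive_tool(motion=[0.001,0.0002,0,0,0,0,-1,0.001,0.0002,0,0,0,0,-1])

```text
time: 7.55
position: [0.4975, 0.0093, 0.0364]
eef_rot: [3.126, 0.305, -0.002]
contact_force: [-7.9, -3.5, 12.0]
grip_width: 0.0117
```

```bash
python3 -c "
from h import *
st()"
```

```text
t 7.55 p [0.4975 0.0093 0.0364] yaw 11.14 tilt 0.07 F [-7.9 -3.5 12. ] T [-0.82  1.87 -0.07] j7 -1.7 w 0.0117
```

Request:
drive_tool(motion=[0.001,0.0002,0,0,0,0,-1,0.001,0.0002,0,0,0,0,-1])

```text
time: 7.75
position: [0.4976, 0.0093, 0.0363]
eef_rot: [3.126, 0.305, -0.004]
contact_force: [-12.3, -3.7, 15.3]
grip_width: 0.0118
```

```bash
python3 -c "
from h import *
st()"
```

```text
t 7.75 p [0.4976 0.0093 0.0363] yaw 11.13 tilt 0.16 F [-12.3  -3.7  15.3] T [-1.01  2.93 -0.05] j7 -1.7 w 0.0118
```

Force rises sharply with no motion: seems snug. Check.

```bash
python3 -c "
from h import *
c=camera('wrist');cv2.imwrite('pics/w4.png',cv2.resize(c['image'][:120,150:360],None,fx=3.5,fy=3.5))
c=camera('scene');cv2.imwrite('pics/s4.png',cv2.resize(c['image'][190:290,230:350],None,fx=6,fy=6,interpolation=cv2.INTER_CUBIC))"
```

```text
(no output)
```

View pics/w4.png

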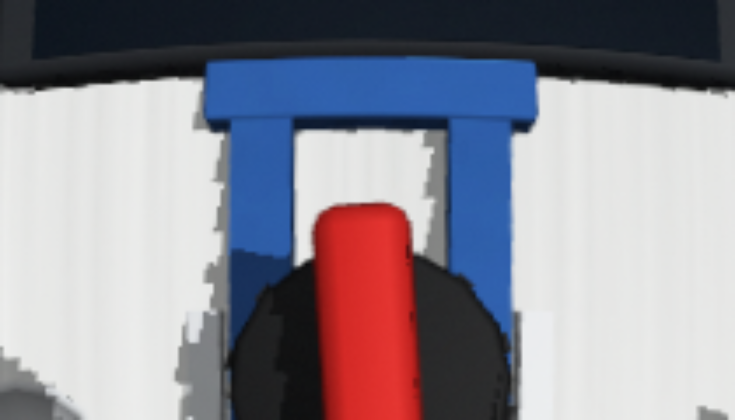

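View pics/s4.png

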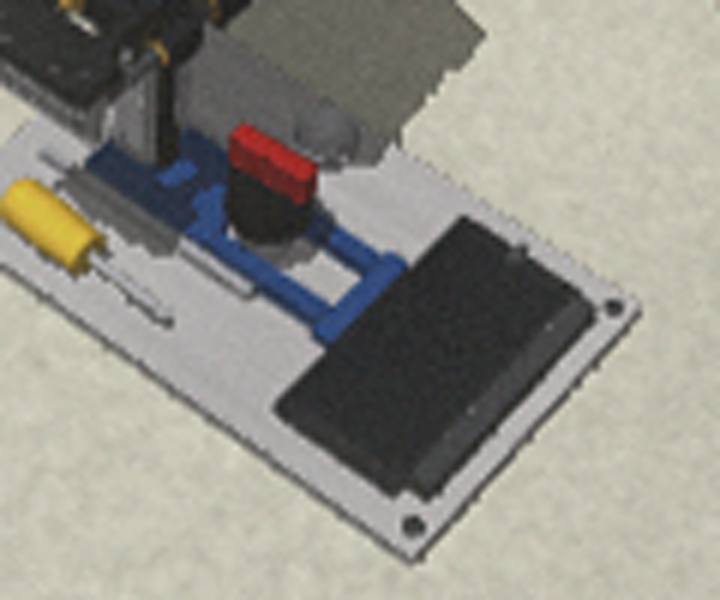

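The strap's front bar (w4 rows 60–125) now overlaps the phone's edge with no gap, and the phone sits against the bar in the scene view. Relax, release, lift, go over the nut.

Request:
drive_tool(motion=[-0.001,-0.0002,0,0,0,0,-1,-0.0008,-0.0002,0,0,0,0,-1,0,0,0,0,0,0,-0.2,0,0,0,0,0,0,-0.2,0,0,0,0,0,0,-0.2,0,0,0,0,0,0,-0.2,0,0,0.042,0,0,0,-0.2,0,0,0.042,0,0,0,-0.2,0,0,0.042,0,0,0,-0.2,0,0,0.042,0,0,0,-0.2,0.035,0.0068,0,0,0,0.0028,-0.2,0.035,0.0068,0,0,0,0.0028,-0.2,0.035,0.0068,0,0,0,0.0028,-0.2,0.035,0.0068,0,0,0,0.0028,-0.2,0,0,0,0,0,0,-0.2])

```text
time: 9.35
position: [0.5694, 0.0237, 0.1202]
eef_rot: [-3.113, -0.416, -0.001]
contact_force: [-0.9, -0.5, -0.5]
grip_width: 0.0377
```

```bash
python3 -c "
from h import *
st()
c=camera('wrist');cv2.imwrite('pics/w5.png',cv2.resize(c['image'],None,fx=1.5,fy=1.5))
print(spot_point(c,'nut_wing'),spot_point(c,'fin'))
for d in spot_point(c,'nut_wing')[:1]: print(atz(c,d['uv'],.073,True))
c=camera('scene');cv2.imwrite('pics/s5.png',cv2.resize(c['image'][170:290,200:350],None,fx=5,fy=5,interpolation=cv2.INTER_CUBIC))"
```

```text
t 9.35 p [0.5694 0.0237 0.1202] yaw 15.23 tilt 0.05 F [-0.9 -0.5 -0.5] T [0.02 0.07 0.01] j7 -1.6 w 0.0377
[{'uv': [256.4, 210.7], 'conf': 0.71}] [{'uv': [253.5, 267.0], 'conf': 0.89}]
[0.56760142 0.02214282 0.073     ]
```

View pics/w5.png

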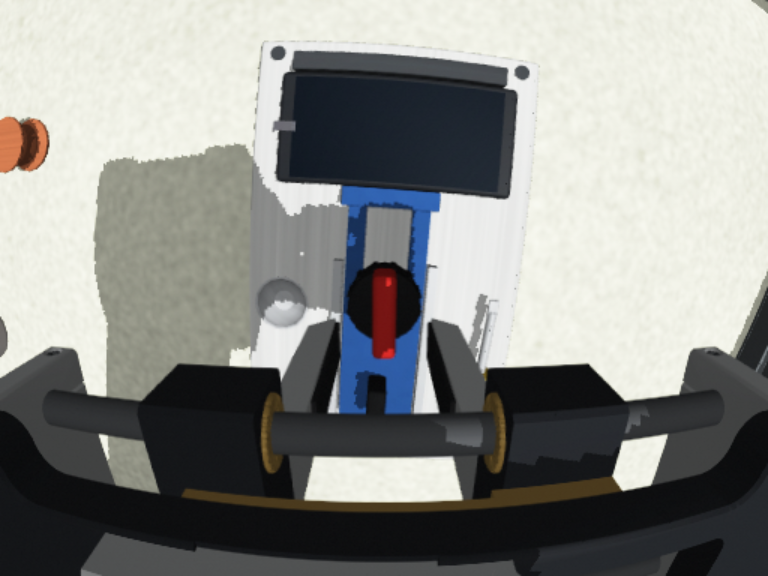

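View pics/s5.png

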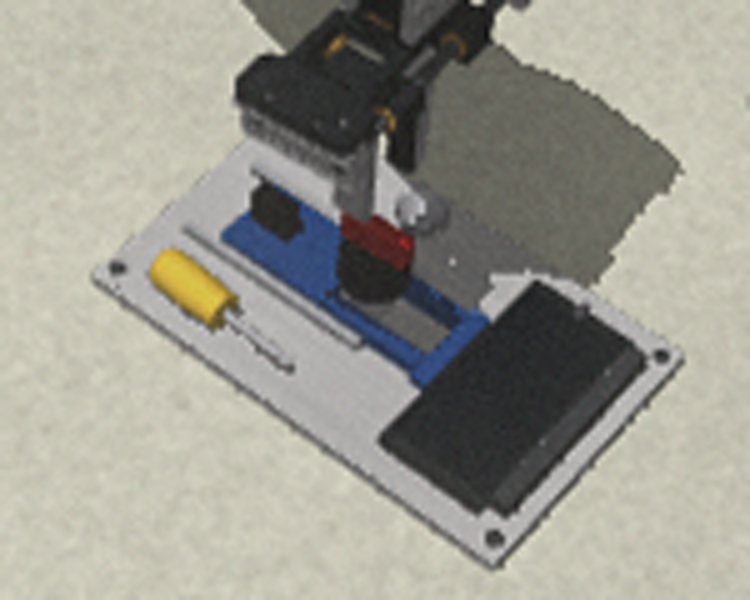

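Wing is vertical at col 384 between the jaws (aligned with the tool). Centre, descend, grip.

Request:
drive_tool(motion=[-0.0018,-0.0016,-0.01,0,0,0,-0.2,-0.0018,-0.0016,-0.02,0,0,0,-0.2,0,0,-0.02,0,0,0,-0.2,0,0,-0.02,0,0,0,-0.2,0,0,-0.012,0,0,0,-0.2,0,0,-0.008,0,0,0,-0.2,0,0,0,0,0,0,-0.2], force=15)

```text
time: 10.3
position: [0.566, 0.0216, 0.0748]
eef_rot: [-3.114, -0.415, 0.001]
contact_force: [0.0, 0.1, 0.2]
grip_width: 0.0375
```

```bash
python3 -c "
from h import *
st()
c=camera('wrist');cv2.imwrite('pics/w6.png',cv2.resize(c['image'][150:,100:420],None,fx=2.2,fy=2.2))
c=camera('scene');cv2.imwrite('pics/s6.png',cv2.resize(c['image'][170:290,200:350],None,fx=5,fy=5,interpolation=cv2.INTER_CUBIC))"
```

```text
t 10.3 p [0.566  0.0216 0.0748] yaw 15.19 tilt 0.05 F [0.  0.1 0.2] T [-0.03 -0.   -0.06] j7 -1.62 w 0.0375
```

View pics/w6.png

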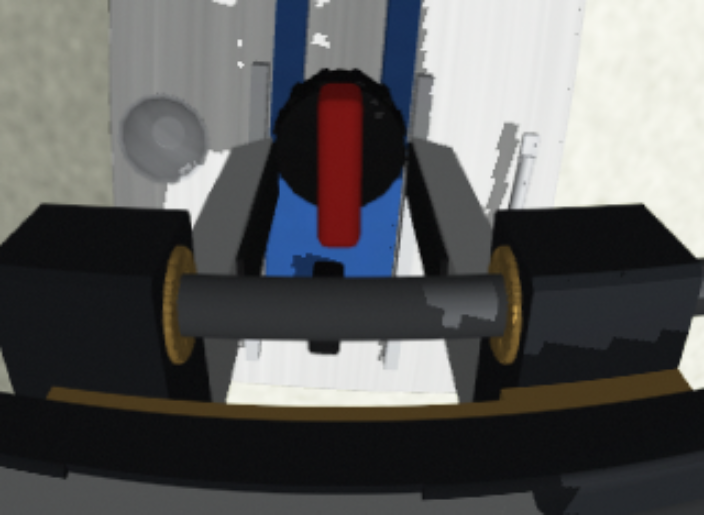

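View pics/s6.png

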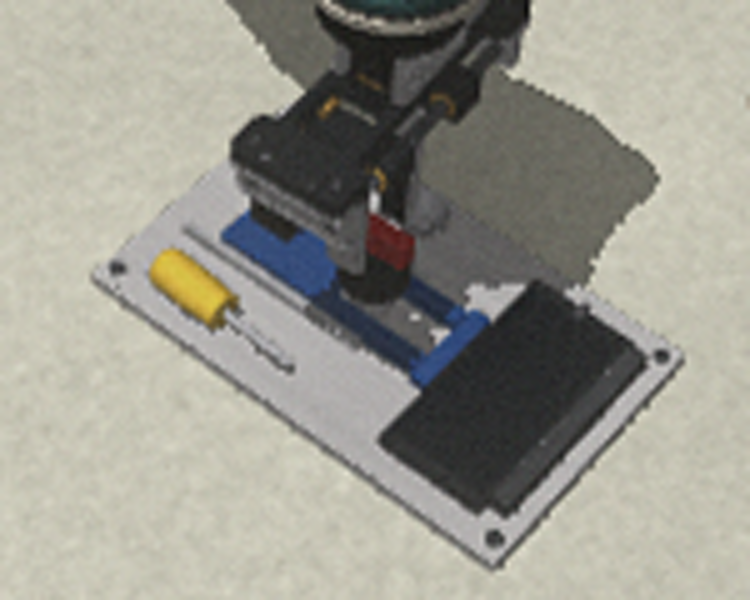

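```bash
python3 -c "
from h import *
st()
c=camera('wrist'); s=status.sense(); M=cv2.Rodrigues(np.asarray(s['eef_rot'],float))[0]; p=np.asarray(s['position'])
for o in [(0,0,0),(0,0,.008),(.008,.019,.008),(-.008,.019,.008),(.008,-.019,.008),(-.008,-.019,.008)]:
  u=proj(c,p+M@np.array(o),True); print(o,u.round(1),((u-[100,150])*2.2).round())
for q in [(.5676,.0222,.073),(.5676,.0222,.084)]:
  for d in (-.022,0,.022):
    u=proj(c,np.array(q)+d*np.array([np.cos(.265),np.sin(.265),0]),True); print(q,d,((u-[100,150])*2.2).round())
"
```

```text
t 10.4 p [0.5663 0.0216 0.0756] yaw 15.19 tilt 0.01 F [-0.2  0.9  0.4] T [-0.02  0.01  0.04] j7 -1.62 w 0.0379
(0, 0, 0) [255. 231.] [341. 178.]
(0, 0, 0.008) [255.  226.3] [341. 168.]
(0.008, 0.019, 0.008) [284.9 214.5] [407. 142.]
(-0.008, 0.019, 0.008) [284.1 237.6] [405. 193.]
(0.008, -0.019, 0.008) [225.2 214.5] [276. 142.]
(-0.008, -0.019, 0.008) [226.  237.5] [277. 193.]
(0.5676, 0.0222, 0.073) -0.022 [340. 239.]
(0.5676, 0.0222, 0.073) 0 [340. 170.]
(0.5676, 0.0222, 0.073) 0.022 [340.  96.]
(0.5676, 0.0222, 0.084) -0.022 [340. 257.]
(0.5676, 0.0222, 0.084) 0 [340. 185.]
(0.5676, 0.0222, 0.084) 0.022 [340. 106.]
```

```bash
python3 -c "
from h import *
c=camera('wrist'); im=c['image'][170:290,200:310]; cv2.imwrite('pics/w7.png',cv2.resize(im,None,fx=5,fy=5,interpolation=cv2.INTER_CUBIC))
for u,v,z in [(340,245,.084),(340,85,.062)]: print(atz(c,[100+u/2.2,150+v/2.2],z,True))
"
```

```text
[0.55001778 0.01742994 0.084     ]
[0.58911466 0.02809463 0.062     ]
```

View pics/w7.png

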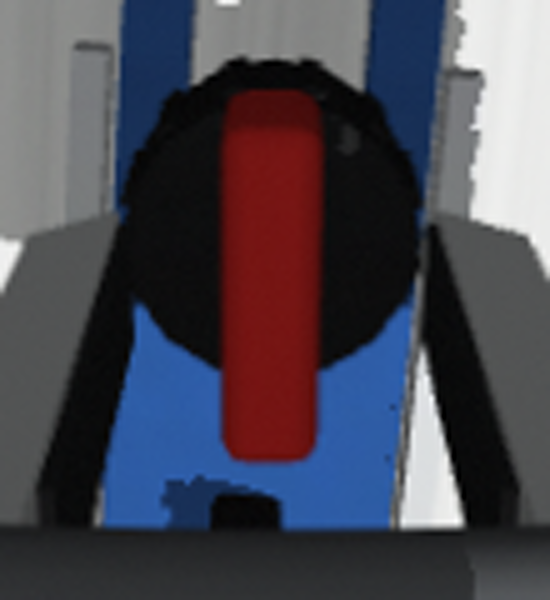

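Request:
drive_tool(motion=[0.005,0.0014,-0.002,0,0,0,-0.2,0,0,0,0,0,0,-1,0,0,0,0,0,0,-1,0,0,0,0,0,0,-1,0,0,0,0,0,0,-1,0,0,0,0,0,0,-1], force=15)

```text
time: 11.1
position: [0.5687, 0.0222, 0.0744]
eef_rot: [-3.114, -0.415, 0.0]
contact_force: [-0.0, -0.8, 1.2]
grip_width: 0.0117
```

```bash
python3 -c "
from h import *
st()"
```

```text
t 11.1 p [0.5687 0.0222 0.0744] yaw 15.18 tilt 0.01 F [-0.  -0.8  1.2] T [-0.02  0.09 -0.03] j7 -1.62 w 0.0117
```

Request:
drive_tool(motion=[0,0,-0.001,0,0,0,-1,0,0,-0.001,0,0,0,-1])

```text
time: 11.3
position: [0.5689, 0.0223, 0.0739]
eef_rot: [3.114, 0.415, 0.001]
contact_force: [-3.6, -0.9, 14.0]
grip_width: 0.012
```

```bash
python3 -c "
from h import *
st()"
```

```text
t 11.3 p [0.5689 0.0223 0.0739] yaw 15.18 tilt 0.03 F [-3.6 -0.9 14. ] T [-0.08  1.05  0.05] j7 -1.62 w 0.012
```

Request:
drive_tool(motion=[0,0,0.001,0,0,0.01,-1,0,0,0,0,0,0.01,-1,0,0,0,0,0,0.01,-1])

```text
time: 11.6
position: [0.569, 0.0224, 0.0742]
eef_rot: [3.06, 0.71, 0.001]
contact_force: [0.4, 0.2, 4.4]
grip_width: 0.0117
```

```bash
python3 -c "
from h import *
st()"
```

```text
t 11.6 p [0.569  0.0224 0.0742] yaw 26.14 tilt 0.04 F [0.4 0.2 4.4] T [ 0.09 -0.08  0.01] j7 -1.46 w 0.0117
```

Request:
drive_tool(motion=[0,0,0,0,0,0.01,-1,0,0,0,0,0,0.01,-1])

```text
time: 11.8
position: [0.5691, 0.0223, 0.0742]
eef_rot: [3.01, 0.901, 0.001]
contact_force: [0.4, -0.8, 4.3]
grip_width: 0.0116
```

```bash
python3 -c "
from h import *
st()"
```

```text
t 11.8 p [0.5691 0.0223 0.0742] yaw 33.33 tilt 0.04 F [ 0.4 -0.8  4.3] T [ 0.04 -0.02 -0.05] j7 -1.35 w 0.0116
```

Request:
drive_tool(motion=[0,0,0,0,0,0.01,-1,0,0,0,0,0,0.01,-1,0,0,0,0,0,0.01,-1])

```text
time: 12.1
position: [0.569, 0.0224, 0.0742]
eef_rot: [2.911, 1.18, 0.001]
contact_force: [0.1, -0.8, 3.4]
grip_width: 0.0119
```

Request:
drive_tool(motion=[0,0,0,0,0,0.01,-1,0,0,0,0,0,0.01,-1])

```text
time: 12.3
position: [0.5691, 0.0223, 0.0742]
eef_rot: [2.831, 1.361, 0.001]
contact_force: [-0.1, 0.2, 3.4]
grip_width: 0.0116
```

Request:
drive_tool(motion=[0,0,0,0,0,0.01,-1,0,0,0,0,0,0.01,-1])

```text
time: 12.5
position: [0.5691, 0.0223, 0.0742]
eef_rot: [2.74, 1.536, 0.001]
contact_force: [0.6, 0.6, 3.9]
grip_width: 0.0121
```

Request:
drive_tool(motion=[0,0,-0.0004,0,0,0.01,-1,0,0,0,0,0,0.01,-1])

```text
time: 12.7
position: [0.5692, 0.0224, 0.0742]
eef_rot: [2.638, 1.705, 0.001]
contact_force: [0.4, -0.8, 4.2]
grip_width: 0.0118
```

Request:
drive_tool(motion=[0,0,0,0,0,0.01,-1,0,0,0,0,0,0.01,-1])

```text
time: 12.9
position: [0.569, 0.0222, 0.0739]
eef_rot: [2.526, 1.867, 0.001]
contact_force: [1.1, 0.1, 0.2]
grip_width: 0.0122
```

Request:
drive_tool(motion=[0,0,0,0,0,0.01,-1,0,0,0,0,0,0.01,-1])

```text
time: 13.1
position: [0.5687, 0.0222, 0.0737]
eef_rot: [-2.404, -2.022, 0.0]
contact_force: [0.3, -0.3, -1.3]
grip_width: 0.012
```

Force vanished at about 1.0 rad: the drop. Stop turning and lower.

Request:
drive_tool(motion=[0,0,-0.002,0,0,0,-1,0,0,-0.002,0,0,0,-1])

```text
time: 13.3
position: [0.5686, 0.0222, 0.0715]
eef_rot: [-2.409, -2.016, 0.0]
contact_force: [-0.2, 0.4, -0.5]
grip_width: 0.0119
```

```bash
python3 -c "
from h import *
st()"
```

```text
t 13.3 p [0.5686 0.0222 0.0715] yaw 79.86 tilt 0.02 F [-0.2  0.4 -0.5] T [-0.03 -0.11  0.01] j7 -0.65 w 0.0119
```

Moving down freely: dropped. Continue in 1 mm rows.

Request:
drive_tool(motion=[0,0,-0.002,0,0,0,-1,0,0,-0.002,0,0,0,-1])

```text
time: 13.5
position: [0.5687, 0.0223, 0.0696]
eef_rot: [2.408, 2.018, -0.0]
contact_force: [0.6, 0.3, -0.6]
grip_width: 0.012
```

Request:
drive_tool(motion=[0,0,-0.001,0,0,0,-1,0,0,-0.001,0,0,0,-1])

```text
time: 13.7
position: [0.5686, 0.0223, 0.0686]
eef_rot: [-2.407, -2.019, 0.0]
contact_force: [-0.2, 0.4, -0.9]
grip_width: 0.0117
```

Request:
drive_tool(motion=[0,0,-0.001,0,0,0,-1])

```text
time: 13.8
position: [0.5687, 0.0223, 0.0682]
eef_rot: [-2.407, -2.019, 0.0]
contact_force: [-0.2, 0.2, -1.5]
grip_width: 0.012
```

Request:
drive_tool(motion=[0,0,-0.001,0,0,0,-1])

```text
time: 13.9
position: [0.5687, 0.0222, 0.0677]
eef_rot: [-2.407, -2.019, 0.0]
contact_force: [0.4, 0.1, -0.4]
grip_width: 0.0119
```

Request:
drive_tool(motion=[0,0,-0.001,0,0,0,-1])

```text
time: 14.0
position: [0.5687, 0.0223, 0.0673]
eef_rot: [2.407, 2.019, -0.0]
contact_force: [-0.0, -1.5, 3.1]
grip_width: 0.0117
```

Request:
drive_tool(motion=[0,0,-0.001,0,0,0,-1])

```text
time: 14.1
position: [0.5689, 0.0223, 0.067]
eef_rot: [2.407, 2.019, 0.0]
contact_force: [-2.0, -0.3, 10.1]
grip_width: 0.0118
```

Contact at 6.9 mm drop (wing 44 mm above strap, within 43–45.5). Now forward with matching descent (3.96°/row, 0.265 mm/row).

Request:
drive_tool(motion=[0,0,0.0008,0,0,0,-1,0,0,-0.0004,0,0,-0.011,-1,0,0,-0.0005,0,0,-0.011,-1,0,0,-0.0005,0,0,-0.011,-1])

```text
time: 14.5
position: [0.5688, 0.0221, 0.0665]
eef_rot: [2.605, 1.755, 0.0]
contact_force: [0.3, -1.1, 1.3]
grip_width: 0.0118
```

```bash
python3 -c "
from h import *
st()"
```

```text
t 14.5 p [0.5688 0.0221 0.0665] yaw 67.93 tilt 0.01 F [ 0.3 -1.1  1.3] T [-0.07  0.03 -0.01] j7 -0.83 w 0.0118
```

Request:
drive_tool(motion=[0,0,-0.0005,0,0,-0.011,-1,0,0,-0.0005,0,0,-0.011,-1,0,0,-0.0005,0,0,-0.011,-1])

```text
time: 14.8
position: [0.5688, 0.0222, 0.0658]
eef_rot: [2.773, 1.476, 0.0]
contact_force: [0.0, 0.5, 0.8]
grip_width: 0.0118
```

```bash
python3 -c "
from h import *
st()"
```

```text
t 14.8 p [0.5688 0.0222 0.0658] yaw 56.06 tilt 0.01 F [0.  0.5 0.8] T [-0.01 -0.04 -0.02] j7 -1.01 w 0.0118
```

Request:
drive_tool(motion=[0,0,-0.0005,0,0,-0.011,-1,0,0,-0.0005,0,0,-0.011,-1,0,0,-0.0005,0,0,-0.011,-1,0,0,-0.0005,0,0,-0.011,-1])

```text
time: 15.2
position: [0.5688, 0.0222, 0.0647]
eef_rot: [-2.95, -1.08, -0.0]
contact_force: [-0.2, -0.3, -0.2]
grip_width: 0.0117
```

Request:
drive_tool(motion=[0,0,-0.0005,0,0,-0.011,-1,0,0,-0.0005,0,0,-0.011,-1,0,0,-0.0005,0,0,-0.011,-1,0,0,-0.0005,0,0,-0.011,-1])

```text
time: 15.6
position: [0.5688, 0.0223, 0.0637]
eef_rot: [-3.071, -0.663, -0.0]
contact_force: [0.5, 0.6, 0.8]
grip_width: 0.012
```

```bash
python3 -c "
from h import *
st()"
```

```text
t 15.6 p [0.5688 0.0223 0.0637] yaw 24.38 tilt 0.01 F [0.5 0.6 0.8] T [-0.04 -0.07 -0.02] j7 -1.49 w 0.012
```

Request:
drive_tool(motion=[0,0,-0.0005,0,0,-0.011,-1,0,0,-0.0006,0,0,-0.011,-1,0,0,-0.0005,0,0,-0.011,-1,0,0,-0.0006,0,0,-0.011,-1])

```text
time: 16.0
position: [0.5689, 0.0222, 0.0627]
eef_rot: [-3.133, -0.234, -0.001]
contact_force: [0.2, -1.0, 0.6]
grip_width: 0.0121
```

Request:
drive_tool(motion=[0,0,-0.0005,0,0,-0.011,-1,0,0,-0.0006,0,0,-0.011,-1,0,0,-0.0005,0,0,-0.011,-1])

```text
time: 16.3
position: [0.5689, 0.0222, 0.0619]
eef_rot: [-3.14, 0.092, -0.001]
contact_force: [-0.2, -0.6, 1.9]
grip_width: 0.0116
```

```bash
python3 -c "
from h import *
st()"
```

```text
t 16.3 p [0.5689 0.0222 0.0619] yaw -3.34 tilt 0.02 F [-0.2 -0.6  1.9] T [-0.09  0.06  0.03] j7 -1.91 w 0.0116
```

Request:
drive_tool(motion=[0,0,-0.0005,0,0,-0.011,-1,0,0,-0.0006,0,0,-0.011,-1])

```text
time: 16.5
position: [0.5689, 0.0222, 0.0613]
eef_rot: [-3.126, 0.308, -0.001]
contact_force: [-0.1, -1.1, 1.3]
grip_width: 0.0119
```

```bash
python3 -c "
from h import *
st()"
```

```text
t 16.5 p [0.5689 0.0222 0.0613] yaw -11.26 tilt 0.02 F [-0.1 -1.1  1.3] T [-0.13  0.03  0.04] j7 -2.03 w 0.0119
```

Request:
drive_tool(motion=[0,0,-0.0005,0,0,-0.011,-1,0,0,-0.0005,0,0,-0.011,-1])

```text
time: 16.7
position: [0.5689, 0.0222, 0.0609]
eef_rot: [-3.098, 0.523, -0.001]
contact_force: [0.7, -1.1, 1.4]
grip_width: 0.0117
```

```bash
python3 -c "
from h import *
st()"
```

```text
t 16.7 p [0.5689 0.0222 0.0609] yaw -19.18 tilt 0.03 F [ 0.7 -1.1  1.4] T [-0.12  0.01  0.  ] j7 -2.15 w 0.0117
```

Request:
drive_tool(motion=[0,0,-0.0004,0,0,-0.008,-1,0,0,-0.0004,0,0,-0.008,-1])

```text
time: 16.9
position: [0.5689, 0.0223, 0.0605]
eef_rot: [-3.068, 0.677, -0.001]
contact_force: [-0.3, -0.5, 5.2]
grip_width: 0.0118
```

```bash
python3 -c "
from h import *
st()"
```

```text
t 16.9 p [0.5689 0.0223 0.0605] yaw -24.9 tilt 0.03 F [-0.3 -0.5  5.2] T [-0.07  0.15  0.02] j7 -2.23 w 0.0118
```

Request:
drive_tool(motion=[0,0,0,0,0,-0.008,-1,0,0,0,0,0,-0.008,-1])

```text
time: 17.1
position: [0.569, 0.0223, 0.0605]
eef_rot: [-3.03, 0.83, -0.001]
contact_force: [0.1, -0.5, 1.9]
grip_width: 0.0122
```

```bash
python3 -c "
from h import *
st()"
```

```text
t 17.1 p [0.569  0.0223 0.0605] yaw -30.65 tilt 0.04 F [ 0.1 -0.5  1.9] T [-0.03 -0.02  0.08] j7 -2.32 w 0.0122
```

Request:
drive_tool(motion=[0,0,0,0,0,-0.008,-1])

```text
time: 17.2
position: [0.569, 0.0223, 0.0606]
eef_rot: [-3.008, 0.906, -0.001]
contact_force: [0.3, 0.4, 1.7]
grip_width: 0.0118
```

```bash
python3 -c "
from h import *
st()"
```

```text
t 17.2 p [0.569  0.0223 0.0606] yaw -33.53 tilt 0.04 F [0.3 0.4 1.7] T [-0.02 -0.03  0.02] j7 -2.36 w 0.0118
```

Request:
drive_tool(motion=[0,0,-0.0006,0,0,-0.008,-1])

```text
time: 17.3
position: [0.5692, 0.0223, 0.0605]
eef_rot: [-2.984, 0.981, -0.002]
contact_force: [-1.3, -0.8, 8.7]
grip_width: 0.012
```

```bash
python3 -c "
from h import *
st()"
```

```text
t 17.3 p [0.5692 0.0223 0.0605] yaw -36.41 tilt 0.06 F [-1.3 -0.8  8.7] T [-0.02  0.17  0.05] j7 -2.4 w 0.012
```

Request:
drive_tool(motion=[0,0,0,0,0,-0.008,-1])

```text
time: 17.4
position: [0.5693, 0.0223, 0.0605]
eef_rot: [-2.958, 1.056, -0.002]
contact_force: [0.8, -0.5, 5.6]
grip_width: 0.0119
```

```bash
python3 -c "
from h import *
st()"
```

```text
t 17.4 p [0.5693 0.0223 0.0605] yaw -39.29 tilt 0.07 F [ 0.8 -0.5  5.6] T [ 0.03 -0.04  0.07] j7 -2.45 w 0.0119
```

Request:
drive_tool(motion=[0,0,0,0,0,-0.008,-1,0,0,0,0,0,-0.008,-1])

```text
time: 17.6
position: [0.5693, 0.0225, 0.0605]
eef_rot: [-2.901, 1.203, -0.002]
contact_force: [-0.1, -0.1, 6.6]
grip_width: 0.0119
```

```bash
python3 -c "
from h import *
st()
c=camera('side');cv2.imwrite('pics/d8.png',cv2.resize(c['image'][150:240,180:300],None,fx=6,fy=6,interpolation=cv2.INTER_CUBIC))"
```

```text
t 17.6 p [0.5693 0.0225 0.0605] yaw -45.04 tilt 0.07 F [-0.1 -0.1  6.6] T [0.25 0.06 0.02] j7 -2.53 w 0.0119
```

View pics/d8.png

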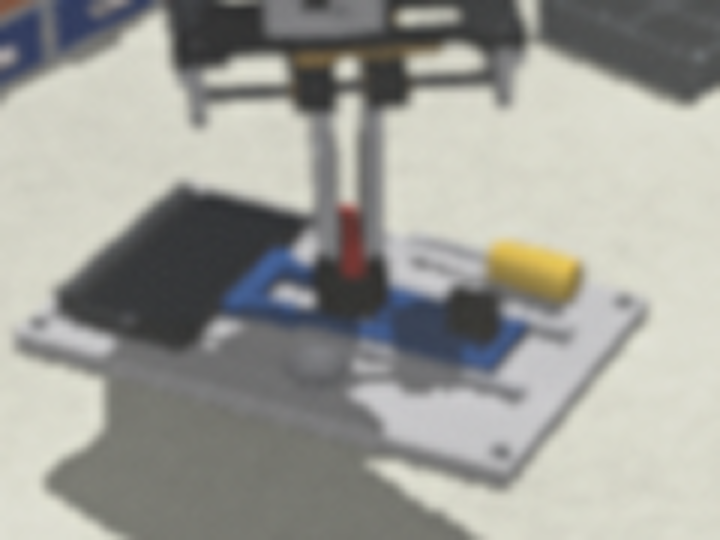

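Request:
drive_tool(motion=[0,0,0,0,0,-0.007,-1])

```text
time: 17.75
position: [0.5692, 0.0225, 0.0605]
eef_rot: [-2.875, 1.264, -0.001]
contact_force: [-1.2, 1.3, 5.7]
grip_width: 0.0119
```

```bash
python3 -c "
from h import *
st()"
```

```text
t 17.75 p [0.5692 0.0225 0.0605] yaw -47.47 tilt 0.07 F [-1.2  1.3  5.7] T [0.3  0.17 0.09] j7 -2.57 w 0.0119
```

Request:
drive_tool(motion=[0,0,0,0,0,-0.007,-1])

```text
time: 17.85
position: [0.5691, 0.0226, 0.0605]
eef_rot: [-2.846, 1.329, -0.001]
contact_force: [-0.1, 1.8, 6.3]
grip_width: 0.0118
```

```bash
python3 -c "
from h import *
st()"
```

```text
t 17.85 p [0.5691 0.0226 0.0605] yaw -50.05 tilt 0.06 F [-0.1  1.8  6.3] T [0.49 0.24 0.2 ] j7 -2.61 w 0.0118
```

Torque begins rising, as expected once the axial play is taken up. One or two small rows more.

Request:
drive_tool(motion=[0,0,0,0,0,-0.007,-1])

```text
time: 17.95
position: [0.5691, 0.0228, 0.0605]
eef_rot: [-2.816, 1.391, -0.001]
contact_force: [-0.9, 1.7, 6.4]
grip_width: 0.012
```

```bash
python3 -c "
from h import *
st()"
```

```text
t 17.95 p [0.5691 0.0228 0.0605] yaw -52.57 tilt 0.06 F [-0.9  1.7  6.4] T [0.58 0.29 0.14] j7 -2.65 w 0.012
```

Request:
drive_tool(motion=[0,0,0,0,0,-0.005,-1])

```text
time: 18.05
position: [0.5691, 0.0229, 0.0605]
eef_rot: [-2.794, 1.435, -0.001]
contact_force: [-1.3, 3.4, 6.5]
grip_width: 0.0121
```

```bash
python3 -c "
from h import *
st()"
```

```text
t 18.05 p [0.5691 0.0229 0.0605] yaw -54.36 tilt 0.06 F [-1.3  3.4  6.5] T [0.64 0.38 0.14] j7 -2.67 w 0.0121
```

Seated. Release, lift and look.

Request:
drive_tool(motion=[0,0,0.0006,0,0,0.006,-1,0,0,0,0,0,0,-0.2,0,0,0,0,0,0,-0.2,0,0,0,0,0,0,-0.2,0,0,0,0,0,0,-0.2,0,0,0.02,0,0,0,-0.2,0,0,0.04,0,0,0,-0.2,0,0,0.06,0,0,0,-0.2,0,0,0.06,0,0,0,-0.2,0,0,0.06,0,0,0,-0.2,0,0,0,0,0,0,-0.2])

```text
time: 19.15
position: [0.5706, 0.0224, 0.185]
eef_rot: [-2.819, 1.379, -0.009]
contact_force: [0.9, -1.3, -0.4]
grip_width: 0.0373
```

```bash
python3 -c "
from h import *
st()
c=camera('wrist');cv2.imwrite('pics/w9.png',cv2.resize(c['image'],None,fx=1.5,fy=1.5))
c=camera('scene');cv2.imwrite('pics/s9.png',cv2.resize(c['image'][170:290,200:350],None,fx=5,fy=5,interpolation=cv2.INTER_CUBIC))
c=camera('side');cv2.imwrite('pics/d9.png',cv2.resize(c['image'][150:240,180:300],None,fx=6,fy=6,interpolation=cv2.INTER_CUBIC))"
```

```text
t 19.15 p [0.5706 0.0224 0.185 ] yaw -52.15 tilt 0.36 F [ 0.9 -1.3 -0.4] T [ 0.11 -0.05 -0.02] j7 -2.62 w 0.0373
```

View pics/w9.png

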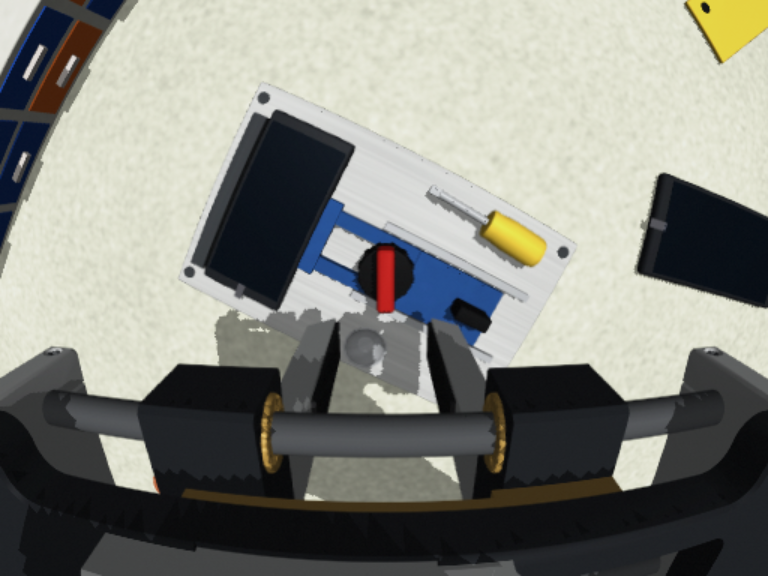

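View pics/s9.png

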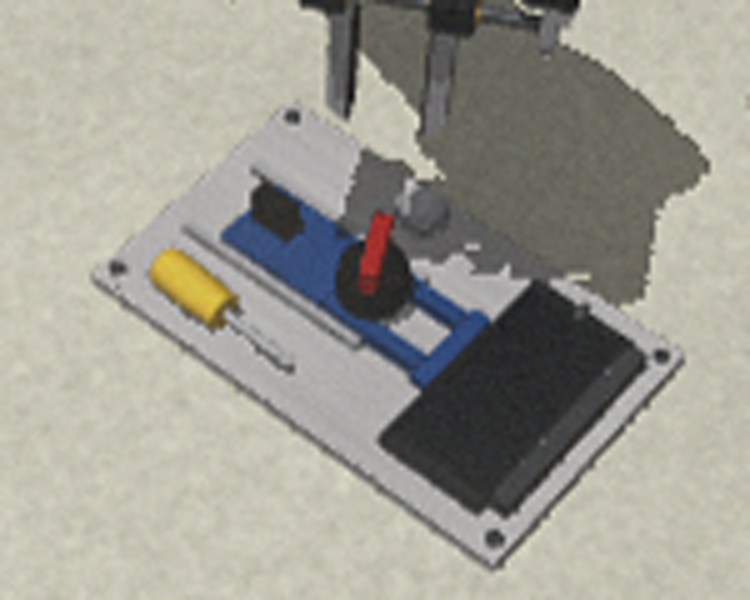

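View pics/d9.png

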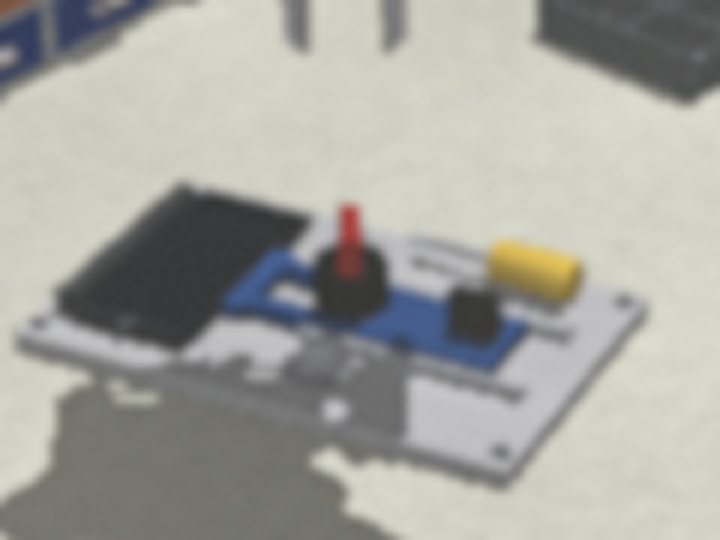

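Hub sits on the strap (scene hub base ~ (375,310) flush on blue), phone flush to bar, driver and dish untouched. The torque signal at the end was ambiguous and joint 7 was near its range, so I'll regrasp with a half turn and check tightness.

Request:
drive_tool(motion=[0,0,0,0,0,0.0236,-0.2,0,0,0,0,0,0.0236,-0.2,0,0,0,0,0,0.0236,-0.2,0,0,0,0,0,0.0236,-0.2,0,0,0,0,0,0.0236,-0.2,0,0,0,0,0,0.0236,-0.2,0,0,0,0,0,0.0236,-0.2,0,0,0,0,0,0.0236,-0.2,0,0,0,0,0,0.0236,-0.2,0,0,0,0,0,0.0236,-0.2,0,0,0,0,0,0.0236,-0.2,0,0,0,0,0,0.0236,-0.2,0,0,0,0,0,0.0236,-0.2,0,0,0,0,0,0.0236,-0.2,0,0,0,0,0,0.0236,-0.2,0,0,0,0,0,0.0236,-0.2,0,0,0,0,0,0.0236,-0.2,0,0,0,0,0,0.0236,-0.2,0,0,0,0,0,0.0236,-0.2,0,0,0,0,0,0.0236,-0.2])

```text
time: 21.3
position: [0.5681, 0.0222, 0.1793]
eef_rot: [-1.614, -2.693, 0.001]
contact_force: [-0.8, -0.7, -0.2]
grip_width: 0.0377
```

Request:
drive_tool(motion=[-0.001,0,0,0,0,0.014,-0.2,0,0,0,0,0,0.014,-0.2,0,0,0,0,0,0,-0.2])

```text
time: 21.6
position: [0.5676, 0.0222, 0.1793]
eef_rot: [-1.378, -2.821, 0.001]
contact_force: [-0.2, 0.1, -0.5]
grip_width: 0.0375
```

```bash
python3 -c "
from h import *
st()
c=camera('wrist');cv2.imwrite('pics/w10.png',cv2.resize(c['image'],None,fx=1.5,fy=1.5))"
```

```text
t 21.6 p [0.5676 0.0222 0.1793] yaw 127.95 tilt 0.11 F [-0.2  0.1 -0.5] T [ 0.01 -0.03 -0.05] j7 0.29 w 0.0375
```

View pics/w10.png

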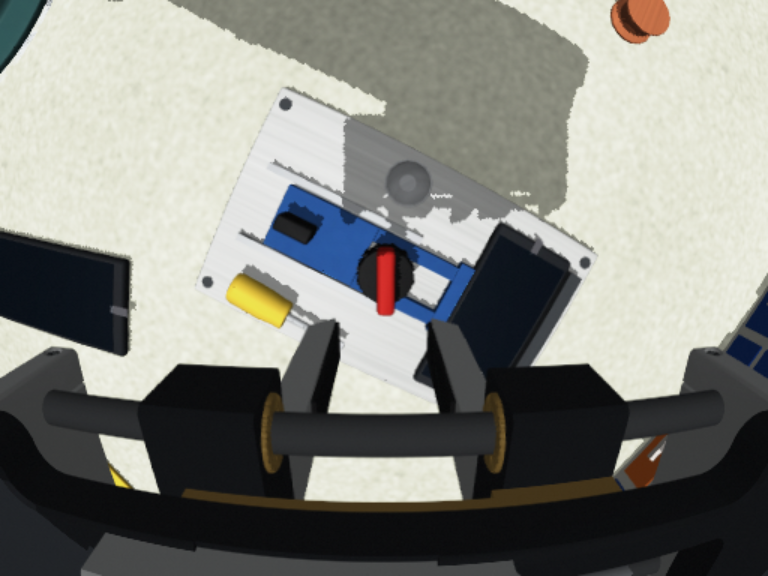

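Request:
drive_tool(motion=[0.001,0,-0.05,0,0,0,-0.2,0.001,0,-0.05,0,0,0,-0.2,0,0,-0.05,0,0,0,-0.2,0,0,-0.04,0,0,0,-0.2,0,0,-0.03,0,0,0,-0.2,0,0,-0.014,0,0,0,-0.2,0,0,0,0,0,0,-0.2])

```text
time: 22.35
position: [0.5689, 0.0223, 0.0627]
eef_rot: [-1.381, -2.821, 0.001]
contact_force: [0.0, 0.6, 0.0]
grip_width: 0.0375
```

```bash
python3 -c "
from h import *
st()"
```

```text
t 22.35 p [0.5689 0.0223 0.0627] yaw 127.82 tilt 0.06 F [0.  0.6 0. ] T [-0.   -0.08  0.02] j7 0.19 w 0.0375
```

Request:
drive_tool(motion=[0,0,-0.002,0,0,0,-1,0,0,0,0,0,0,-1,0,0,0,0,0,0,-1,0,0,0,0,0,0,-1,0,0,0,0,0,0,-1,0,0,0,0,0,0,-1], force=20)

```text
time: 22.95
position: [0.5696, 0.0222, 0.0628]
eef_rot: [1.38, 2.821, 0.0]
contact_force: [-0.4, -0.4, 5.1]
grip_width: 0.0115
```

```bash
python3 -c "
from h import *
st()"
```

```text
t 22.95 p [0.5696 0.0222 0.0628] yaw 127.86 tilt 0.05 F [-0.4 -0.4  5.1] T [-0.1   0.03 -0.01] j7 0.19 w 0.0115
```

Request:
drive_tool(motion=[0,0,-0.0002,0,0,-0.006,-1,0,0,0,0,0,0,-1])

```text
time: 23.15
position: [0.5696, 0.0224, 0.0628]
eef_rot: [1.435, 2.794, 0.0]
contact_force: [-0.5, -0.6, 7.8]
grip_width: 0.012
```

```bash
python3 -c "
from h import *
st()"
```

```text
t 23.15 p [0.5696 0.0224 0.0628] yaw 125.64 tilt 0.05 F [-0.5 -0.6  7.8] T [0.04 0.15 0.09] j7 0.15 w 0.012
```

Request:
drive_tool(motion=[0,0,0,0,0,-0.006,-1,0,0,0,0,0,0,-1])

```text
time: 23.35
position: [0.5695, 0.0225, 0.0628]
eef_rot: [1.487, 2.766, 0.0]
contact_force: [-1.7, 1.0, 7.0]
grip_width: 0.0118
```

```bash
python3 -c "
from h import *
st()"
```

```text
t 23.35 p [0.5695 0.0225 0.0628] yaw 123.48 tilt 0.05 F [-1.7  1.   7. ] T [0.12 0.17 0.16] j7 0.12 w 0.0118
```

Request:
drive_tool(motion=[0,0,0,0,0,-0.008,-1,0,0,0,0,0,0,-1])

```text
time: 23.55
position: [0.5694, 0.0226, 0.0627]
eef_rot: [1.557, 2.728, 0.0]
contact_force: [-1.8, -0.1, 7.1]
grip_width: 0.0114
```

```bash
python3 -c "
from h import *
st()"
```

```text
t 23.55 p [0.5694 0.0226 0.0627] yaw 120.59 tilt 0.04 F [-1.8 -0.1  7.1] T [0.19 0.19 0.22] j7 0.08 w 0.0114
```

Request:
drive_tool(motion=[0,0,0,0,0,-0.008,-1,0,0,0,0,0,0,-1])

```text
time: 23.75
position: [0.5694, 0.0225, 0.0627]
eef_rot: [1.624, 2.688, 0.0]
contact_force: [-0.9, 0.8, 6.1]
grip_width: 0.0121
```

```bash
python3 -c "
from h import *
st()"
```

```text
t 23.75 p [0.5694 0.0225 0.0627] yaw 117.71 tilt 0.04 F [-0.9  0.8  6.1] T [0.21 0.18 0.35] j7 0.03 w 0.0121
```

Torque now climbs steadily to 0.35 N m: tight. Relax, release, retreat.

Request:
drive_tool(motion=[0,0,0.0006,0,0,0,-1,0,0,0,0,0,0,-0.2,0,0,0,0,0,0,-0.2,0,0,0,0,0,0,-0.2,0,0,0,0,0,0,-0.2,0,0,0.02,0,0,0,-0.2,0,0,0.04,0,0,0,-0.2,0,0,0.06,0,0,0,-0.2,0,0,0.06,0,0,0,-0.2,0,0,0.06,0,0,0,-0.2,0,0,0,0,0,0,-0.2,0,0,0,0,0,0,-0.2])

```text
time: 24.95
position: [0.5694, 0.0221, 0.1833]
eef_rot: [1.623, 2.688, 0.0]
contact_force: [-0.3, -0.3, -0.3]
grip_width: 0.0375
```

```bash
python3 -c "
from h import *
st()
c=camera('wrist');cv2.imwrite('pics/w11.png',cv2.resize(c['image'],None,fx=1.5,fy=1.5))
c=camera('scene');cv2.imwrite('pics/s11.png',cv2.resize(c['image'][170:290,200:350],None,fx=5,fy=5,interpolation=cv2.INTER_CUBIC))
d=camera('side')
u=[spot_point(x,'nut_wing') for x in (c,d)]
print([(x[0]['uv'],x[0]['conf']) for x in u if x]); print(tri([(c,u[0][0]['uv'],0),(d,u[1][0]['uv'],0)]))
"
```

```text
t 24.95 p [0.5694 0.0221 0.1833] yaw 117.77 tilt 0.08 F [-0.3 -0.3 -0.3] T [-0.01 -0.12  0.05] j7 0.13 w 0.0375
[([273.3, 220.7], 0.62), ([237.2, 192.6], 0.51)]
(array([0.56726244, 0.023257  , 0.05219374]), [np.float64(2.2), np.float64(2.2)])
```

View pics/w11.png

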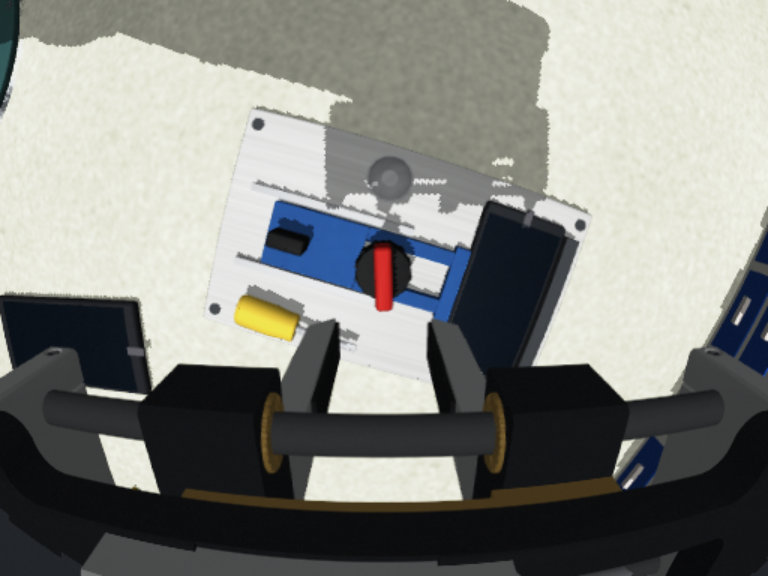

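View pics/s11.png

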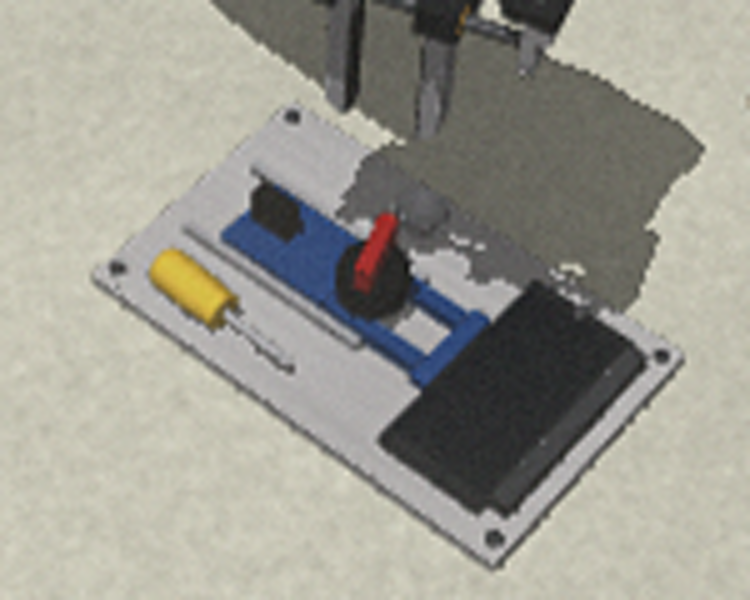

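```bash
python3 -c "
from h import *
print(ticket.job_done())"
```

```text
the job is handed in; nothing more can be done
None
```

The phone is clamped and the job is handed in at about 25 s; nothing in my last checks points to a failure.

- **Strap:** I slid it about 20 mm by the fin until the force rose sharply to about 12 N with no further motion. The pictures showed no gap between strap, phone and stop bar, and the strap had not visibly moved back in the last ones.
- **Finding the thread start:** I turned the nut backward about 1.0 rad under 3–5 N of downward pressure. The force then vanished, and the nut dropped 6.9 mm, leaving the wing about 44 mm above the strap (inside the 43–45.5 mm range).
- **Tightening:** I turned it forward until the height stopped changing, 13.7 mm below the start against about 14 mm expected. Torque at that point was unclear, about 0.15 N m, so I regrasped with a half turn and continued until it climbed to 0.35 N m. Then I let go and moved clear.

The last pictures show the hub on the strap. The screw dish and driver were where they started, and I touched nothing else on the bench.

Two readings disagreed with expectation:
- **Forward turn:** the total was about 2.5 rad, more than the 1.6–2.1 rad stated. I put the extra down to the 1.5 mm axial play and a small overrun at the drop.
- **Wing height:** the final camera estimate put the wing centre at 52 mm above the table, against about 59 mm expected. I trusted the arm's own contact readings over that estimate.

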